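# Lock the shaft of the bench jig

### The job

Lock the shaft of the jig on the welding bench: turn the slotted disc by pushing one of its studs sideways until its slot lines up with the sliding steel bar, then push the bar by its upright tail plate through the slot, fully home, until the tail plate stops against the guide. Work with the outside of the closed fingers only: pinch nothing, take neither the studs nor the tail plate between the fingers, lift nothing, and leave the tools and parts lying around where they are.

Things in the scene. Friction and masses are not known exactly. Their poses are not given: they have to be found in the camera images.
- lock_base: Shaft lock, fixed: steel base plate 380 x 120 mm, 10 mm thick, flat on the table. Origin: on the disc's axis at table height. x axis: the way the bar is pushed (roughly to the robot's left; place and heading vary), z up. In this frame the plate spans x -285 to +95 mm, y -60 to +60 mm; the bar runs along y = 0 through the guide, the disc and the keeper, in that order.
- disc (a joint): Turn of the slotted steel disc about its upright axis, rad, counter-clockwise from above positive. At 0 its slot is square across the bar; at +1.57 or -1.57 it is in line with the bar (either serves). Starts within 0.8 of 0. Stops at +-1.9. Stiff (about 0.09 N m), stays where left. Within about 0.1 rad of true the bar's round nose brings it into line by itself.
- stud_a (a point): One of two upright dark studs on the disc, 12 mm diameter, from the disc's face (30 mm above the table) up to 62 mm. This point: on its axis 46 mm above the table, 32 mm from the disc's axis (which is half-way between the studs). Seen from the axis it lies at the disc's joint value, counter-clockwise from the base's +x axis, square to the slot.
- disc_top (a point): Centre of the disc's upper face, 30 mm above the table. The disc is 90 mm across and 19 mm thick; a straight slot 22 mm wide with slightly flared mouths crosses it through the centre, open above and right down to the base plate.
- guide (a point): Top centre of the grey guide, a bridge over the bar on the base plate: 70 mm long (x -125 to -55 mm in the base's frame), 56 mm wide, top 36 mm above the table.
- keeper (a point): Top centre of the grey keeper beyond the disc, a shorter bridge: x +58 to +84 mm in the base's frame, 56 mm wide, top 36 mm above the table, its opening 26 mm wide for the bar's nose.
- stud_b (a point): The other stud, the same, diametrically opposite stud_a.
- bar_tail (a point): Centre of the bar's tail plate, 35 mm above the table: upright plate 6 mm thick (along the bar), 44 mm wide, its top 60 mm above the table, at the bar's rear end. Push on its rear face. It starts about 130 mm behind the guide; fully home its front touches the guide and this point is at x = -128 mm in the base's frame.
- bar_nose (a point): Tip of the bar's round nose, 206 mm ahead of bar_tail, 18 mm above the table. At the start it stands just before the disc; fully home it is inside the keeper.
- offcut: Bystander: rusty square-tube offcut 60 x 60 x 70 mm, standing beside the plate.
- wrench: Bystander: steel wrench 170 mm long, lying beside the plate.
- calipers: Bystander: steel calipers 210 mm long, lying beside the plate.
- bolt: Bystander: hexagon bolt standing on its head, 55 mm tall, beside the plate.
- nut: Bystander: hexagon nut 27 mm across, 12 mm high, lying on the base plate about 43 mm to the side of the bar.
- magnet: Bystander: grey triangular welding magnet 80 x 60 x 18 mm, lying beside the plate.
- collar: Bystander: steel collar, 48 mm across, 26 mm high, beyond the keeper.
- mug: Bystander: white mug 90 mm tall, to the left of the shaft lock.
- bar: The whole bar with its tail plate; origin under the middle of the tail plate, 10 mm above the table, x axis to the nose. Captive in the guide but loose: steel, 16 mm wide and high, lying on the base plate, about 0.3 to 0.6 kg; 2 to 8 N slide it.
Mind the look-alikes: they are no part of the job. There is more than one size of the bar; the job needs the smaller.

How it is judged:
By the outcome, as a careful person would: the job done as asked, in the order asked, and still so for the second after the job is handed in, with the robot touching nothing.
It also fails if it takes over 59 s, if anything falls off the work surface, if the arm or the gripper's body presses on something with over 40 N, if the wrist force passes 120 N, or if a joint passes its speed limit or range.

### The arm

A 6-joint arm with a two-finger parallel gripper is mounted at the origin on the work surface. World frame = base frame: x ahead of the robot, y to its left, z up, the work surface at z = 0. Lengths are in m, angles in rad, forces in N, time in s.
With the tool pointing down it reaches from about 0.35 to 0.85 m from the base axis. Payload 8.1 kg.
Tool frame: the origin (TCP) lies midway between the tips of the shut fingers; the grasp point (between the pads) lies 19 mm behind it (bot.grip_point_offset is the z of the grasp point in the tool frame, in m); z points along the fingers, y is the line along which they close (so a half turn about z gives the same grasp; the last joint's range is limited). The gripper opens to 93 mm and grips with 3 to 60 N. Pads are 15 mm wide; open, the fingers measure 128 mm over their backs; the gripper's body (75 mm by 188 mm) begins 65 mm behind the grasp point.
Start: joints at [-1.193, 0.13, 1.488, -0, 1.523, -0.085], TCP at [0.268, -0.537, 0.219] pointing down, gripper open.
Joint ranges: [-2.96, 2.96], [-0.89, 2.26], [0.02, 2.5], [-1.34, 4.48], [0, 2.73], [-2.66, 2.66]. Speed limits (rad/s): [2.39, 2.39, 2.79, 3.14, 3.14, 3.14].

### API

Orientations are given as [roll, pitch, yaw] about the fixed x, y, z axes, in that order (R = Rz(yaw) Ry(pitch) Rx(roll)).
In Python, from station import bot gives the robot as it stands. The module is installed in compiled form; this text tells all that it offers.
- The arm moves only by the tool send_rows, never from a script. Its argument "plan" is a list of rows, each a list of 2 entries, a list of its own where there are three numbers: the shift along the tool's x, y, z in mm, then the turn about the tool's z in degrees. In form: [[[x, y, z], yaw], ...]. A call has 1 to 12 rows; each row is the pose to reach, as a shift and turn from the pose commanded when the call began, along the tool's axes at that moment; what a row does not reach only later rows make up. A row lasts 1/10 s, in which the tool goes at most 50 mm and 8.59 degrees, less where a joint would pass 70% of its speed; a pose out of reach is approached as far as the arm can. A call with a gripper value outside its range is refused whole. "gripper" is the finger opening in mm, from 0 to 93, set as the call begins (left out, the last holds). The fingers move at their own pace and stop on an object; the grip force is fixed at half the most. Time passes only in rows, so rows that repeat a pose let the fingers close. It gives the time, the measured TCP pose, the force, the opening and the grip force at its end, in the units of the state.
- bot.read_state(): the state, without advancing time (a new reading comes with each control period).
- bot.read_camera(name): name is "scene" or "top" or "wrist"; returns (picture, depth): 384x512x3 uint8, blue, green, red; 384x512 float32, m along the optical axis (not along the pixel's ray), 0 where there is no reading.
- bot.camera_params(name): a dict with "fx", "fy", "cx", "cy" (pixels), "k1" (the pictures are not rectified: a ray, as slopes to the right and down, at radius r is drawn at 1 + k1 r^2 times it, then the intrinsics apply), "rvec" (rotation vector, rad) and "tvec" (3), from world to camera coordinates, as OpenCV has them. Camera axes: x right, y down, z forward; pixel columns grow to the right and rows downward; lengths in m; the calibration is good to about 2 mm. A picture is of the moment at which its call begins: read the wrist's pose just before it. camera_params takes no time and is no camera call; for the wrist camera it gives the pose at the moment of the call.
- bot.hand_in(): hands the job in; it is judged then, once.
The state is a dict: "clock": time; "joint_positions": joint angles; "qd": joint speeds; "joint_torque": joint torques, N m; "ee_pos": TCP position; "tcp_rot": TCP orientation; "wrist_force": force on the tool from outside, world axes, zero at the start; "ft_torque": the same for the moment, N m; "opening": opening from 0.0 (shut) to 1.0 (fully open); "finger_force": force on a finger pad.
Only numpy, scipy, OpenCV 4.12 (cv2) and the standard library are available. Lean on these libraries where they do the work, as an engineer would, in place of code of your own. Each camera call takes 0.05 s, during which the arm holds its last target. There are 200 camera calls.

## Working session

There is one attempt and no reset: what is moved stays moved. The work goes in short steps, Python scripts to look and compute and a tool call to move; the robot and the scene stay as the last step left them, time stands still between calls to the robot, and variables do not carry over. Pictures are saved under pics/ and viewed, at most 10 in all, crops included, and the job is handed in when it is done.

Besides the shell and the picture viewer there is one more tool, called after "Emit:" as a command line: name --argument value ..., lists and objects as JSON in quotes. send_rows: Moves the arm, as the interface text tells. Its arguments: {"type":"object","properties":{"plan":{"type":"array"},"gripper":{"type":"number"}},"required":["plan"]}

```bash
mkdir -p pics; cat > h.py <<'E'
import numpy as np, cv2
from station import bot
def cast(P,uv,z):
    """pixels -> world points on plane z"""
    R=cv2.Rodrigues(np.array(P["rvec"],float))[0]; t=np.array(P["tvec"],float).ravel()
    uv=np.atleast_2d(np.array(uv,float)); d=(uv-[P["cx"],P["cy"]])/[P["fx"],P["fy"]]
    s=d.copy()
    for _ in range(20): s=d/(1+P["k1"]*(s**2).sum(1,keepdims=True))
    r=np.c_[s,np.ones(len(s))]@R; c=-R.T@t
    return c+r*((z-c[2])/r[:,2])[:,None]
def proj(P,X):
    R=cv2.Rodrigues(np.array(P["rvec"],float))[0]; t=np.array(P["tvec"],float).ravel()
    c=np.atleast_2d(X)@R.T+t; s=c[:,:2]/c[:,2:]
    s=s*(1+P["k1"]*(s**2).sum(1,keepdims=True))
    return s*[P["fx"],P["fy"]]+[P["cx"],P["cy"]]
E
python3 - <<'E'
from h import *
for n in("top","scene"):
    im,d=bot.read_camera(n); P=bot.camera_params(n); np.savez(n+".npz",im=im,d=d)
    cv2.imwrite(f"pics/{n}0.png",cv2.resize(im,(800,600))); R=cv2.Rodrigues(np.array(P["rvec"],float))[0]
    print(n,P, -R.T@np.array(P["tvec"]).ravel())
print(bot.read_state())
E
```

```text
top {'fx': 404.9643430466431, 'fy': 404.9643430466431, 'cx': 256.653819076849, 'cy': 192.55990093240243, 'k1': -0.10868889569990461, 'rvec': array([ 2.03232347, -2.19080316,  0.22846339]), 'tvec': array([0.01760865, 0.48771823, 1.10581172])} [ 0.24677481 -0.00374956  1.18325265]
scene {'fx': 449.4415602763057, 'fy': 449.4415602763057, 'cx': 251.41656958747956, 'cy': 181.98277378319085, 'k1': 0.052342356234253616, 'rvec': array([ 1.41371786,  1.81026365, -0.99896657]), 'tvec': array([ 0.1041259 , -0.16506685,  1.67923498])} [1.50986352 0.23106969 0.72445727]
{'clock': 0.1, 'joint_positions': array([-1.19339118e+00,  1.31080118e-01,  1.48917661e+00, -2.21898242e-05,
        1.52298356e+00, -8.54122564e-02]), 'qd': array([ 2.34359965e-04, -1.38116480e-03, -3.03139243e-03, -4.74986749e-04,
       -4.58213403e-05, -9.68858333e-04]), 'joint_torque': array([ 3.38916198e-04, -5.61340320e+01, -4.93094230e+01,  7.70889991e-02,
        2.91180576e-02, -7.62799164e-05]), 'ee_pos': array([ 0.26769933, -0.53639893,  0.21769222]), 'tcp_rot': array([-3.13994914e+00, -1.18475020e-04,  4.62818385e-01]), 'wrist_force': array([ 0.51004843,  0.39509271, -0.19147812]), 'ft_torque': array([ 0.03989355, -0.01180146,  0.05856019]), 'finger_force': 0.0, 'opening': 1.003244954732778}
```

View pics/top0.png

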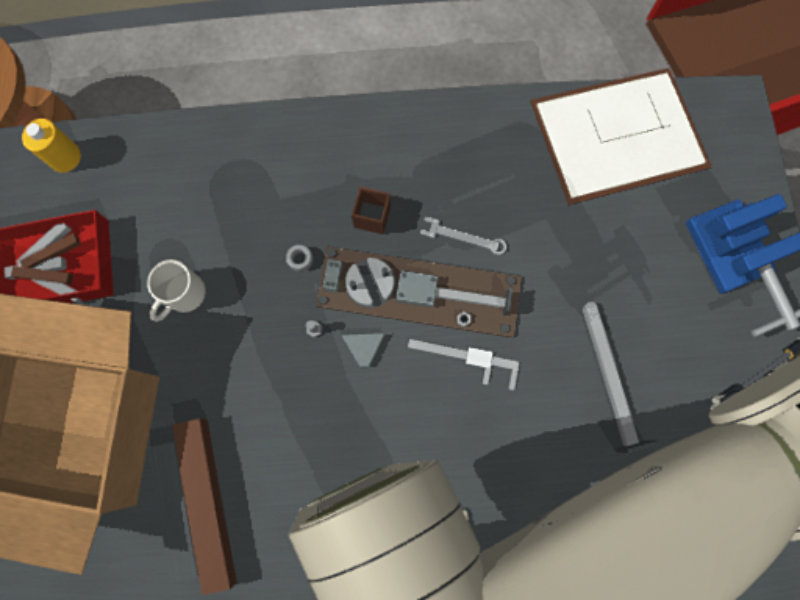

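View pics/scene0.png

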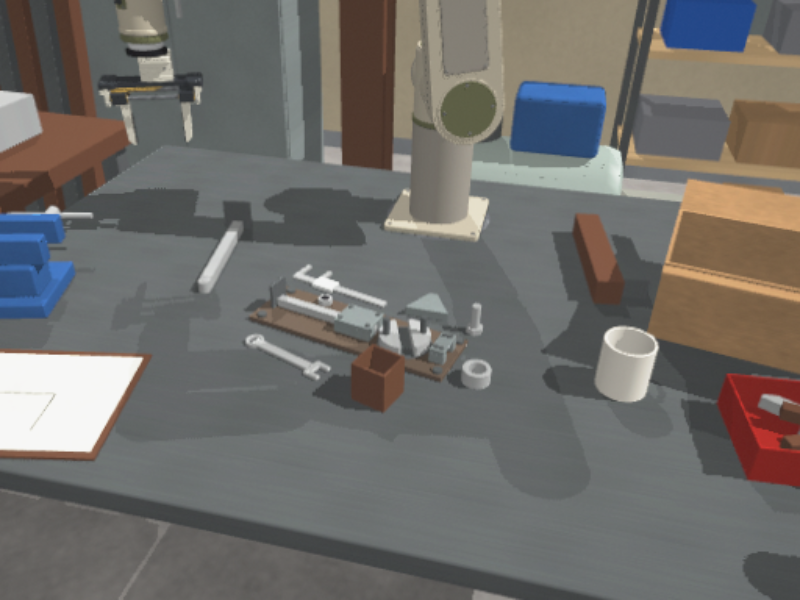

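The top view shows the lock: disc near (370,282), guide (418,287), tail plate (511,300) and keeper (332,275) in the 800x600 picture. The nut is at (464,318). The loose long bar at (610,370) is a look-alike. I'll make rough casts, then look from the wrist.

```bash
python3 - <<'E'
from h import *
P=bot.camera_params("top"); k=512/800
for n,u,z in(("disc",(370,282),.03),("guide",(418,287),.036),("keeper",(332,275),.036),("tail",(511,298),.06),("offcut",(371,205),.07),("mug",(170,285),.09)):
    print(n,cast(P,np.array(u)*k,z).round(3))
im=np.load("top.npz")["im"][145:225,195:345]
cv2.imwrite("pics/crop0.png",cv2.resize(im,(800,427),interpolation=cv2.INTER_CUBIC))
W=bot.camera_params("wrist");R=cv2.Rodrigues(np.array(W["rvec"],float))[0];print(W,-R.T@np.array(W["tvec"]).ravel(),R)
E
```

```text
disc [[0.533 0.036 0.03 ]]
guide [[ 0.515 -0.053  0.036]]
keeper [[0.55  0.106 0.036]]
tail [[ 0.476 -0.219  0.06 ]]
offcut [[0.67  0.023 0.07 ]]
mug [[0.54  0.395 0.09 ]]
{'fx': 323.7933678301658, 'fy': 323.7933678301658, 'cx': 250.71649976538848, 'cy': 191.18245356963496, 'k1': -0.07492301063853851, 'rvec': array([-2.46178437,  1.52264667,  0.21737123]), 'tvec': array([-0.59882631, -0.03297478,  0.39032175])} [ 0.33631465 -0.50190756  0.38342225] [[ 0.44644971 -0.89480802 -0.00112713]
 [-0.85937935 -0.42912342  0.27806512]
 [-0.24929858 -0.12317346 -0.96056156]]
```

View pics/crop0.png

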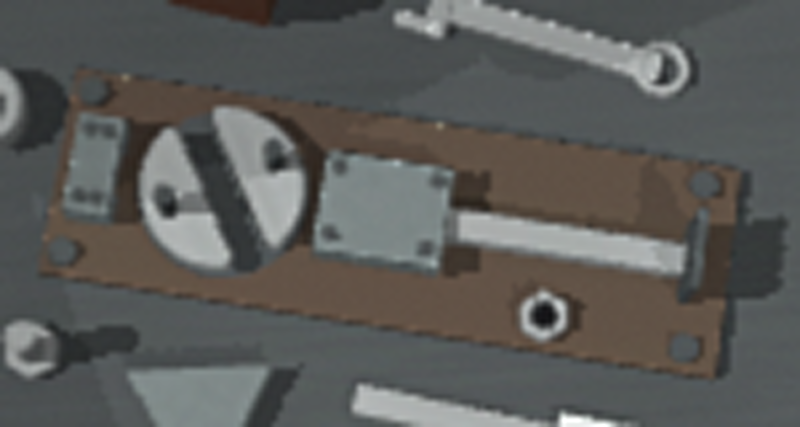

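The crop shows the disc centre near (222,190), studs near (162,195) and (277,153), and the slot from (195,125) to (245,262). The tail top is near (695,255), and the plate corners are (80,68), (742,170), (715,378) and (40,272).

```bash
cat > m.py <<'E'
from h import *
P=bot.camera_params("top"); f=lambda u,z: cast(P,np.array(u)/5.3333+[195,145]-.4,z)[:,:2]
c=f([(80,68),(742,170),(715,378),(40,272)],.01) # left-far, right-far, right-near, left-near
print("sizes",np.linalg.norm(c-np.roll(c,-1,0),axis=1).round(4))
h=((c[0]+c[3])-(c[1]+c[2]))/2; h/=np.linalg.norm(h); n=np.array([-h[1],h[0]])
O=c.mean(0)+h*.095
print("heading",np.degrees(np.arctan2(h[1],h[0])),"O",O.round(4))
F=lambda p:np.c_[(p-O)@h,(p-O)@n].round(4)
print("disc",F(f((222,190),.03)),"tail top",F(f([(702,210),(688,298),(695,255)],.06)),"guide",F(f([(383,210)],.036)),"keeper",F(f((96,166),.036)))
s=f([(277,153),(162,195)],.062);print("studs",F(s),s)
sl=f([(195,125),(245,262)],.03);d=F(sl)[0]-F(sl)[1];print("slot ang",np.degrees(np.arctan2(d[1],d[0])))
s=F(s);d=s[1]-s[0];print("stud ang",np.degrees(np.arctan2(d[1],d[0])),np.linalg.norm(d))
E
python3 m.py
```

```text
sizes [0.3783 0.1197 0.378  0.1197]
heading 76.61548589881642 O [0.5359 0.0368]
disc [[0.0003 0.0024]] tail top [[-0.2581 -0.0203]
 [-0.2566  0.0285]
 [-0.2574  0.0047]] guide [[-0.0889  0.001 ]] keeper [[0.0704 0.0013]]
studs [[-0.0284 -0.0149]
 [ 0.0286  0.0176]] [[0.54381997 0.0057984 ]
 [0.52534198 0.06872206]]
slot ang -60.85775681952758
stud ang 29.690726512016813 0.06561440390645944
```

Emit:
send_rows --gripper 0 --plan '[[[522,-436,20],-20],[[522,-436,20],-20],[[522,-436,20],-20],[[522,-436,20],-20],[[522,-436,20],-20],[[522,-436,20],-20],[[522,-436,20],-20],[[522,-436,20],-20],[[522,-436,20],-20],[[522,-436,20],-20],[[522,-436,20],-20],[[522,-436,20],-20]]'

```text
clock: 1.3
ee_pos: [0.5083, 0.0148, 0.2007]
tcp_rot: [-3.142, 0.0, 0.812]
wrist_force: [1.6, -0.3, -0.3]
opening: 0.026
finger_force: 0.0
```

Emit:
send_rows --plan '[[[0,0,0],0],[[0,0,0],0],[[0,0,0],0]]'

```text
clock: 1.6
ee_pos: [0.5077, 0.0119, 0.2007]
tcp_rot: [-3.141, 0.001, 0.812]
wrist_force: [-0.3, 0.3, -0.4]
opening: 0.003
finger_force: 0.0
```

```bash
python3 - <<'E'
from h import *
P=bot.camera_params("wrist");im,d=bot.read_camera("wrist");np.savez("w.npz",im=im,d=d,**P)
big=cv2.resize(im,(800,600));cv2.imwrite("pics/w1.png",big)
E
```

```text
(no output)
```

View pics/w1.png

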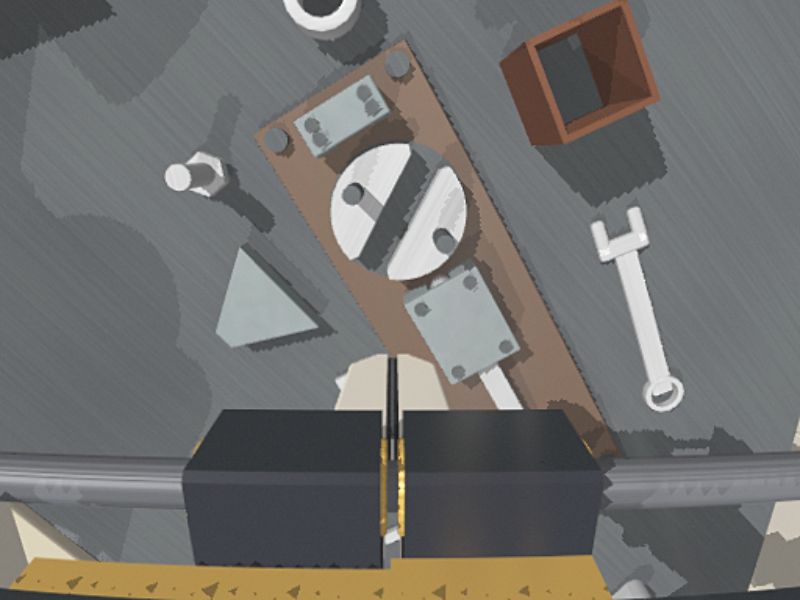

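The wrist view shows disc centre (399,212), stud tops (352,193) and (444,238), and the guide and keeper tops. Refining the frame from them.

```bash
python3 - <<'E'
from h import *
z=np.load("w.npz");P={k:z[k] for k in("fx","fy","cx","cy","k1","rvec","tvec")}
f=lambda u,h:cast(P,np.array(u)*.64,h)[:,:2]
g=f([(404,297),(472,264),(520,350),(455,383)],.036);k=f([(294,124),(372,75),(389,107),(316,157)],.036)
print("guide sides",np.linalg.norm(g-np.roll(g,-1,0),axis=1),"keeper",np.linalg.norm(k-np.roll(k,-1,0),axis=1))
h=k.mean(0)-g.mean(0);print("dist (161)",np.linalg.norm(h));h/=np.linalg.norm(h);n=np.array([-h[1],h[0]])
O=g.mean(0)+.09*h;print("head",np.degrees(np.arctan2(h[1],h[0])),"O",O,"disc",f((399,212),.03))
s=f([(352,193),(444,238)],.062);print(s,s.mean(0));d=s[0]-s[1];print(np.linalg.norm(d),np.degrees(np.arctan2(d[1],d[0])))
im=z["im"];print(bot.read_state()["ee_pos"])
E
```

```text
guide sides [0.05077247 0.07190757 0.05164834 0.07407659] keeper [0.05674287 0.02144709 0.05516379 0.02408452]
dist (161) 0.15873200611116012
head 76.8062195840717 O [0.53771597 0.03851294] disc [[0.53763598 0.03726841]]
[[0.52730962 0.06757953]
 [0.54885339 0.01003606]] [0.53808151 0.03880779]
0.06144416545153301 110.525464348807
[0.50772763 0.01144208 0.20080905]
```

Emit:
send_rows --plan '[[[40,-14,0],0],[[79,-27,0],0],[[79,-27,0],0],[[79,-27,40],0],[[79,-27,80],0],[[79,-27,120],0],[[79,-27,145],0],[[79,-27,156],0],[[79,-27,156],0],[[79,-27,156],0]]'

```text
clock: 2.65
ee_pos: [0.544, 0.0878, 0.0466]
tcp_rot: [3.14, -0.001, 0.811]
wrist_force: [0.3, -0.4, -0.1]
opening: 0.007
finger_force: 0.0
```

Emit:
send_rows --plan '[[[-5,0,0],0],[[-9,0,0],0],[[-13,0,0],0],[[-17,0,0],0],[[-21,0,0],0],[[-25,0,0],0],[[-29,0,0],0],[[-33,0,0],0],[[-36,0,0],0],[[-39,0,0],0],[[-41,0,0],0],[[-42,0,0],0]]'

```text
clock: 3.85
ee_pos: [0.515, 0.0576, 0.0457]
tcp_rot: [3.14, -0.001, 0.812]
wrist_force: [5.9, 0.6, 1.6]
opening: 0.007
finger_force: 2.3
```

Emit:
send_rows --plan '[[[0,0,0],0],[[0,0,0],0]]'

```text
clock: 4.05
ee_pos: [0.5147, 0.0578, 0.0455]
tcp_rot: [3.14, -0.001, 0.812]
wrist_force: [3.7, 0.3, 1.6]
opening: 0.006
finger_force: 1.9
```

Emit:
send_rows --plan '[[[12,0,0],0],[[12,0,0],0],[[12,0,-40],0],[[12,0,-80],0],[[0,0,-120],0],[[-40,0,-150],0],[[-80,20,-150],0],[[-80,30,-150],0],[[-80,30,-150],0],[[-80,30,-150],0]]'

```text
clock: 5.05
ee_pos: [0.4803, -0.0199, 0.194]
tcp_rot: [-3.139, 0.001, 0.812]
wrist_force: [0.5, 0.2, -0.4]
opening: 0.004
finger_force: 0.0
```

```bash
python3 - <<'E'
from h import *
print(bot.read_state()["ee_pos"])
P=bot.camera_params("wrist");im,d=bot.read_camera("wrist");np.savez("w2.npz",im=im,d=d,**P)
cv2.imwrite("pics/w2.png",cv2.resize(im,(800,600)))
E
```

```text
[ 0.48033796 -0.01993543  0.19403902]
```

View pics/w2.png

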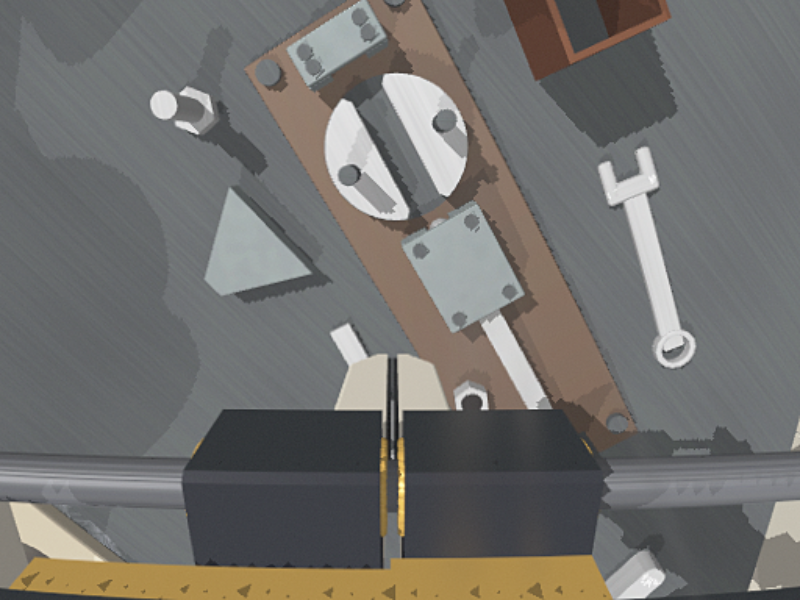

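The slot now runs nearly along the bar. The stud tops are at about (349,174) and (445,120), and the disc centre at (397,146). I'll measure the residual angle.

```bash
python3 - <<'E'
from h import *
z=np.load("w2.npz");P={k:z[k] for k in("fx","fy","cx","cy","k1","rvec","tvec")}
f=lambda u,h:cast(P,np.array(u)*.64,h)[:,:2]
a=lambda p,q:np.degrees(np.arctan2(*(q-p)[::-1]))
s=f([(445,120),(349,174)],.062);print("stud",a(*s),np.linalg.norm(s[1]-s[0]),s.mean(0))
# slot edges: 
m=(z["im"].min(2)>170).astype(np.uint8)*255
m=cv2.morphologyEx(m,cv2.MORPH_CLOSE,np.ones((3,3)))
e=f([(408,218),(350,100)],.03);print("slot edge L",a(*e))
e=f([(445,196),(385,80)],.03);print("slot edge R",a(*e))
g=f([(404,244),(475,203),(522,293),(455,332)],.036)
print("guide sides",a(g[3],g[0]),a(g[2],g[1]),"bar edges",a(*f([(530,408),(482,322)],.026)),a(*f([(551,408),(505,318)],.026)))
print("guide c",g.mean(0))
k=f([(287,45),(366,-3),(388,40),(309,90)],.036)
print("keeper-side",a(k[3],k[0]))
E
```

```text
stud 165.19087260924888 0.06204632352404204 [0.53682894 0.03690456]
slot edge L 72.9774282829509
slot edge R 75.13152725668998
guide sides 76.66612132842704 76.43101849426348 bar edges 76.80624211510397 75.57720823630707
guide c [ 0.51649464 -0.04986085]
keeper-side 71.99345676418486
```

Disc is about 2° from true, within the nose's capture range. Going behind the tail.

Emit:
send_rows --plan '[[[-30,25,0],-6],[[-60,51,0],-12],[[-90,77,0],-18],[[-120,103,0],-24],[[-150,129,0],-30],[[-170,147,0],-30],[[-170,147,0],-30],[[-170,147,0],-30],[[-170,147,0],-30],[[-170,147,0],-30]]'

```text
clock: 6.1
ee_pos: [0.4707, -0.2437, 0.1948]
tcp_rot: [-3.141, -0.0, 1.337]
wrist_force: [-0.3, -0.7, -0.5]
opening: 0.003
finger_force: 0.0
```

```bash
python3 - <<'E'
from h import *
print(bot.read_state()["ee_pos"],bot.read_state()["tcp_rot"])
P=bot.camera_params("wrist");im,d=bot.read_camera("wrist");np.savez("w3.npz",im=im,d=d,**P)
cv2.imwrite("pics/w3.png",cv2.resize(im,(800,600)))
E
```

```text
[ 0.47072834 -0.24367259  0.19481992] [-3.14123581e+00 -3.95752256e-04  1.33725027e+00]
```

View pics/w3.png

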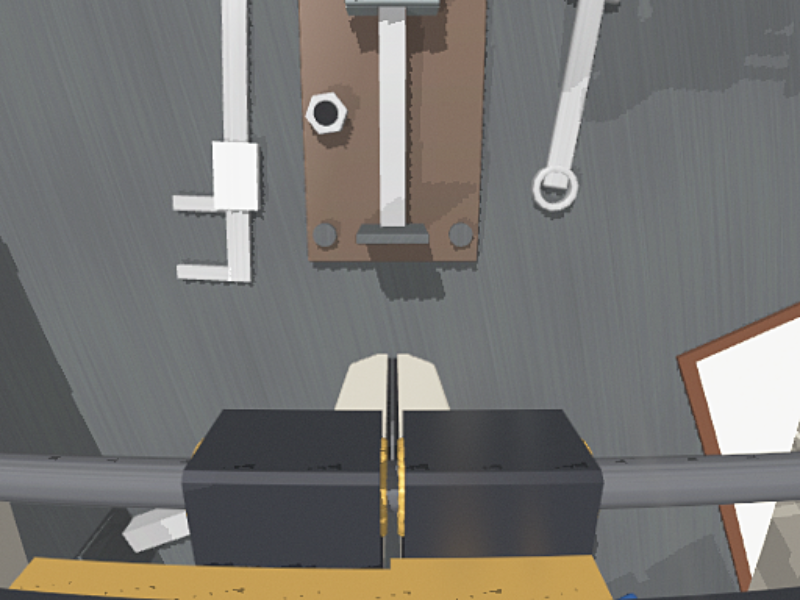

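The tail plate spans columns 357 to 428 and rows 225 to 244, centred on the tool. The fingers stand behind it.

```bash
python3 - <<'E'
from h import *
z=np.load("w3.npz");P={k:z[k] for k in("fx","fy","cx","cy","k1","rvec","tvec")}
f=lambda u,h:cast(P,np.array(u)*.64,h)[:,:2]
O=np.array([.5365,.0375]);a=np.radians(76.6);h=np.array([np.cos(a),np.sin(a)]);n=np.array([-h[1],h[0]])
F=lambda p:np.c_[(p-O)@h,(p-O)@n].round(4)
for q in((.06,(358,226)),(.06,(427,225)),(.06,(392,235)),(.01,(392,244)),(.01,(308,262)),(.01,(477,261)),(.018,(326,113))):print(q,F(f(q[1],q[0])))
print(F(bot.read_state()["ee_pos"][None,:2]))
E
```

```text
(0.06, (358, 226)) [[-0.2534  0.0196]]
(0.06, (427, 225)) [[-0.2528 -0.0214]]
(0.06, (392, 235)) [[-0.2588 -0.0006]]
(0.01, (392, 244)) [[-0.2731 -0.0006]]
(0.01, (308, 262)) [[-0.2859  0.0589]]
(0.01, (477, 261)) [[-0.2851 -0.0608]]
(0.018, (326, 113)) [[-0.1861  0.0419]]
[[-0.289  -0.0012]]
```

Emit:
send_rows --plan '[[[0,-1,45],0],[[0,-1,90],0],[[0,-1,130],0],[[0,-1,155],0],[[0,-1,166],0],[[0,-1,166],0],[[0,-1,166],0],[[0,-1,166],0]]'

```text
clock: 6.95
ee_pos: [0.471, -0.2458, 0.0312]
tcp_rot: [3.138, 0.001, 1.336]
wrist_force: [-0.1, -0.3, -0.0]
opening: 0.004
finger_force: 0.0
```

Emit:
send_rows --plan '[[[6,0,0],0],[[12,0,0],0],[[17,0,0],0],[[22,0,0],0],[[27,0,0],0],[[32,0,0],0],[[37,0,0],0],[[42,0,0],0],[[47,0,0],0],[[52,0,0],0],[[57,0,0],0],[[62,0,0],0]]'

```text
clock: 8.15
ee_pos: [0.4843, -0.1851, 0.0296]
tcp_rot: [3.14, 0.001, 1.335]
wrist_force: [-0.7, -4.6, 2.8]
opening: 0.0
finger_force: 2.7
```

Sliding at about 4.6 N. Continuing.

Emit:
send_rows --plan '[[[5,0,0],0],[[10,0,0],0],[[15,0,0],0],[[20,0,0],0],[[25,0,0],0],[[30,0,0],0],[[35,0,0],0],[[40,0,0],0],[[45,0,0],0],[[50,0,0],0],[[55,0,0],0],[[60,0,0],0]]'

```text
clock: 9.35
ee_pos: [0.4983, -0.1268, 0.0296]
tcp_rot: [3.14, 0.001, 1.335]
wrist_force: [-1.4, -5.5, 3.0]
opening: 0.007
finger_force: 2.9
```

Emit:
send_rows --plan '[[[4,0,0],0],[[8,0,0],0],[[12,0,0],0],[[16,0,0],0],[[19,0,0],0],[[21,0,0],0],[[23,0,0],0]]'

```text
clock: 10.05
ee_pos: [0.5036, -0.1045, 0.0296]
tcp_rot: [3.141, 0.001, 1.336]
wrist_force: [-1.9, -6.2, 3.8]
opening: 0.002
finger_force: 3.0
```

Emit:
send_rows --plan '[[[1,0,0],0],[[2,0,0],0],[[3,0,0],0],[[4,0,0],0],[[5,0,0],0],[[6,0,0],0]]'

```text
clock: 10.65
ee_pos: [0.5049, -0.0994, 0.0296]
tcp_rot: [3.14, 0.003, 1.336]
wrist_force: [-2.1, -12.5, 2.6]
opening: 0.008
finger_force: 6.6
```

Emit:
send_rows --plan '[[[0.5,0,0],0],[[1,0,0],0],[[1.5,0,0],0],[[2,0,0],0]]'

```text
clock: 11.05
ee_pos: [0.5048, -0.0994, 0.0296]
tcp_rot: [3.141, 0.006, 1.335]
wrist_force: [-5.9, -19.5, 4.3]
opening: 0.011
finger_force: 10.5
```

Firm stop at about the expected place. Backing off and looking.

Emit:
send_rows --plan '[[[-4,0,0],0],[[-14,0,0],0],[[-25,0,0],0],[[-25,0,-40],0],[[-25,0,-80],0],[[-25,0,-120],0],[[-25,0,-160],0],[[-25,0,-170],0],[[-25,0,-170],0],[[-25,0,-170],0]]'

```text
clock: 12.05
ee_pos: [0.4986, -0.1204, 0.1975]
tcp_rot: [-3.14, -0.0, 1.335]
wrist_force: [-0.3, -0.4, 0.3]
opening: 0.007
finger_force: 0.0
```

```bash
python3 - <<'E'
from h import *
print(bot.read_state()["ee_pos"])
P=bot.camera_params("wrist");im,d=bot.read_camera("wrist");np.savez("w4.npz",im=im,d=d,**P)
cv2.imwrite("pics/w4.png",cv2.resize(im,(800,600)))
E
```

```text
[ 0.49857327 -0.1203857   0.19745744]
```

View pics/w4.png

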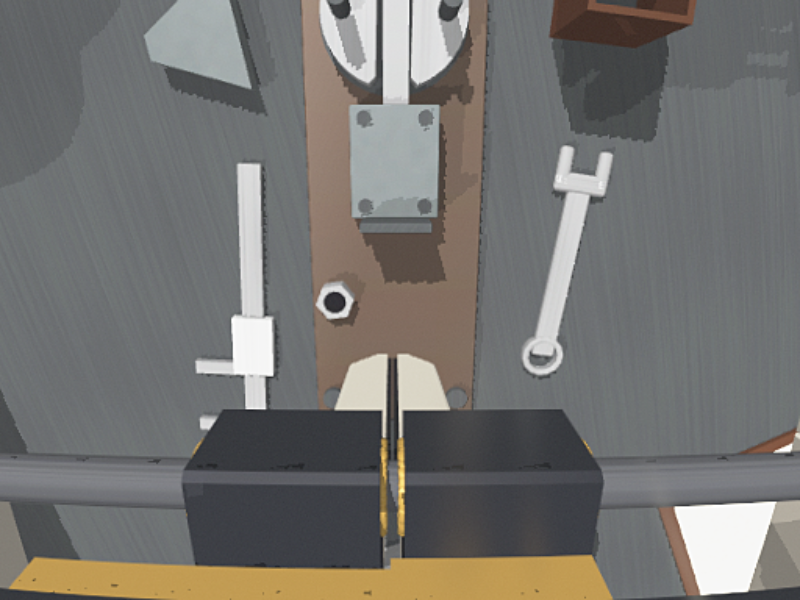

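The bar runs through the slot in the disc, and the tail (rows 218 to 233) is against the guide's rear edge (row 217). Checking the numbers.

```bash
python3 - <<'E'
from h import *
z=np.load("w4.npz");P={k:z[k] for k in("fx","fy","cx","cy","k1","rvec","tvec")}
f=lambda u,h:cast(P,np.array(u)*.64,h)[:,:2]
O=np.array([.5365,.0375]);a=np.radians(76.6);h=np.array([np.cos(a),np.sin(a)])
print("guide rear",(f((395,217),.036)-O)@h,"tail top front/rear",[((f((395,r),.06)-O)@h).round(4) for r in(218,222,224,226,228,230,233)])
im=z["im"];print([(r,im[r,250].tolist()) for r in range(134,156)])
print([((f((395,r),.036)-O)@h).round(4) for r in (217,222)])
pr=proj(P,[[*(O+h*x),.06] for x in(-.125,-.131)])/.64;print("expected home rows",pr)
cv2.imwrite("pics/c4.png",cv2.resize(im[90:165,210:295],None,fx=7,fy=7,interpolation=cv2.INTER_CUBIC))
E
```

```text
guide rear [-0.12499394] tail top front/rear [array([-0.1227]), array([-0.125]), array([-0.1262]), array([-0.1274]), array([-0.1287]), array([-0.1299]), array([-0.1317])]
[(134, [149, 151, 142]), (135, [150, 152, 143]), (136, [151, 150, 145]), (137, [155, 154, 148]), (138, [148, 146, 141]), (139, [78, 77, 73]), (140, [90, 89, 86]), (141, [91, 90, 88]), (142, [96, 97, 93]), (143, [121, 122, 116]), (144, [119, 116, 112]), (145, [116, 113, 112]), (146, [118, 116, 112]), (147, [124, 120, 116]), (148, [114, 114, 111]), (149, [64, 68, 75]), (150, [66, 75, 91]), (151, [72, 79, 94]), (152, [68, 76, 89]), (153, [68, 76, 90]), (154, [70, 76, 90]), (155, [70, 77, 91])]
[array([-0.125]), array([-0.1282])]
expected home rows [[393.74285049 221.92354221]
 [393.74865813 231.89115222]]
```

View pics/c4.png

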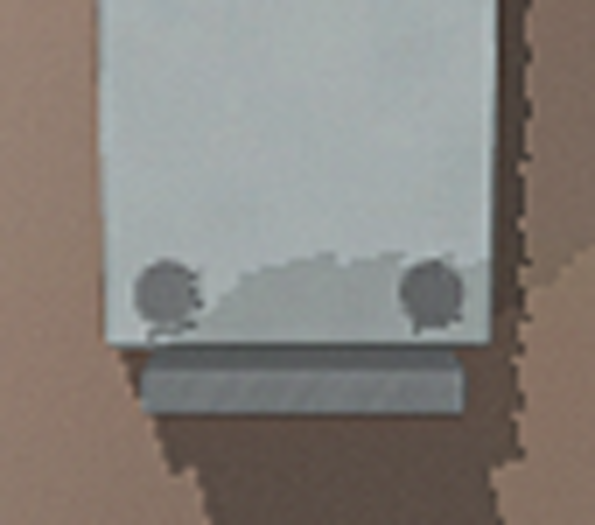

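The tail's top edge lies within 1 mm of its expected home rows, and the bar passes through the slot. The tool is clear of everything.

```bash
python3 -c "
from station import bot
print(bot.hand_in())"
```

```text
the job is handed in; nothing more can be done
None
```

The shaft is locked and the job is handed in: the disc's slot is in line with the bar, and the bar is through it with the tail plate stopped against the guide (within 1 mm in the last picture). No verdict came back.

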